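# Set the exhaust fan slider to its marker before frying

### The job

Frying is about to start on the griddle counter, so set the exhaust fan: of the two white slide-control boxes, take the one whose slider has the wide flat paddle grip and slide that grip along its track until it stands in line with the small arrow-headed steel pointer clipped beside the track on the same box, then let go. The other box, with the round knob, sets the griddle's heat: leave its slider where it is.

Things in the scene. Friction and masses are not known exactly. Their poses are not given: they have to be found in the camera images.
- fan_slide (a joint): Position of the fan slider along its straight track, in m: 0 at one end stop, 0.14 at the other, growing along the box's own +y. It starts between 0 and 0.03 and stays where it is left (friction about 1.5 N, no spring, no detents). The housing is a fixed, immovable white box 150 mm across the track (box x), 260 mm along it (box y), its flat top deck 50 mm above the counter; the track runs along the middle of the deck.
- fan_grip (a point): Centre of the top face of the fan slider's grip, 93 mm above the counter. The grip is an upright black paddle, 40 mm wide across the track (x), 14 mm thick along the track (y) and 40 mm tall, its underside 3 mm above the deck. Axes: y along the track in the sense of growing joint value, x across the track towards the pointer's side, z up.
- fan_mark (a point): Tip of the fan box's pointer, on its top, 56 mm above the counter: a fixed dark steel tab 6 mm tall, 20 mm wide, 28 mm long, with an arrow head aimed across the track. The tip lies 46 mm to the +x side of the track's centre line; the grip's middle belongs level with it. Axes as those of the grip. The pointer sits somewhere along the deck at a place that corresponds to slider values between 0.07 and 0.115.
- heat_grip (a point): Centre of the top face of the other slider's grip, a round black knob 30 mm in diameter and 27 mm tall, its top 80 mm above the counter, on an identical white box (with a pointer of its own). This is the heat control and must stay where it is. Axes: y along its track, z up. The two boxes may stand on either side, each turned up to 0.4 rad (tracks run roughly left-right).

How it is judged:
At the end, for the whole second after the job is handed in: The middle of the fan slider's paddle grip is level with the tip of its pointer, within 12 mm along the track, and at rest; the heat slider is where it started, within 10 mm (y of fan_mark in the frame of fan_grip between -0.012 and 0.012 m and velocity of joint fan_slide between -0.005 and 0.005 m/s and distance of heat_grip from where it was at the start of the episode below 0.01 m); the robot touches nothing.
It fails at once if the heat slider is moved by more than 10 mm (distance of heat_grip from where it was at the start of the episode above 0.01 m).
It also fails if it takes over 29 s, if anything falls off the work surface, if the arm or the gripper's body presses on something with over 40 N, if the wrist force passes 120 N, or if a joint passes its speed limit or range.

### The arm

A 6-joint arm with a two-finger parallel gripper is mounted at the origin on the work surface. World frame = base frame: x ahead of the robot, y to its left, z up, the work surface at z = 0. Lengths are in m, angles in rad, forces in N, time in s.
With the tool pointing down it reaches from about 0.375 to 0.9 m from the base axis. Payload 3.1 kg.
Tool frame: the origin (TCP) lies midway between the tips of the shut fingers; the grasp point (between the pads) lies grip_point_offset behind it (grip_point_offset is the distance from the TCP to the grasp point, in m); y points along the fingers, z is the direction in which the jaws open and shut, and the axes are right-handed (so a half turn about y gives the same grasp; the last joint's range is limited). The gripper opens to 87 mm and grips with 3 to 60 N. Pads are 19 mm wide; open, the fingers measure 117 mm over their backs; the gripper's body (75 mm by 190 mm) begins 51 mm behind the grasp point.
Start: joints at [0.989, 0.527, 1.433, -0, 1.181, -0.178], TCP at [0.246, 0.575, 0.223] pointing down, gripper open.
Joint ranges: [-3.08, 3.08], [-0.75, 2.2], [0.22, 2.44], [-1.43, 4.57], [0, 2.65], [-2.85, 2.85]. Speed limits (rad/s): [2.79, 2.79, 3.14, 3.14, 3.14, 3.14].

### API

Orientations are given as a unit quaternion [x, y, z, w].
In Python, from rig import * gives the robot as it stands.
- The arm moves only by the tool jog_arm, never from a script. Its argument "increments" is a list that holds one entry, the list of rows, each a list of 7 numbers: the turn, a rotation vector about the world's x, y, z in degrees, then the shift along the world's x, y, z in m, then the closure, from -1 (fully open) to 1 (shut), so that 0 is half open. In form: [[[rx, ry, rz, x, y, z, jaw], ...]]. A call has 1 to 8 rows; each row is the pose to reach, as a shift and turn from the pose measured when the call began; what a row does not reach only later rows make up. A row lasts 1/10 s, in which the tool goes at most 50 mm and 8.59 degrees, less where a joint would pass 70% of its speed; a pose out of reach is approached as far as the arm can. A call with a gripper value outside its range is refused whole. The fingers move at their own pace and stop on an object; "squeeze" is the grip in N (left out, the last holds). Time passes only in rows, so rows that repeat a pose let the fingers close. It gives the time, the measured TCP pose, the force and the opening at its end, in the units of the state.
- get_obs(): the state, without advancing time (a new reading comes with each control period).
- camera(name): name is "scene" or "top" or "wrist"; returns the picture (384x512x3 uint8, red, green, blue); there is no depth.
- camera_info(name): a dict with "K" (3x3 intrinsics, pixels), "R" (3x3) and "t" (3): a world point X has camera coordinates R X + t. Camera axes: x right, y down, z forward; pixel columns grow to the right and rows downward; lengths in m; the calibration is good to about 2 mm. A picture is of the moment at which its call begins: read the wrist's pose just before it. camera_info takes no time and is no camera call; for the wrist camera it gives the pose at the moment of the call.
- hand_in(): hands the job in, once; it reports no verdict.
The state is a dict: "time": time; "q": joint angles; "joint_velocities": joint speeds; "joint_torque": joint torques, N m; "position": TCP position; "tool_rot": TCP orientation; "ft_force": force on the tool from outside, world axes, zero at the start; "moment": the same for the moment, N m; "grip_width": finger opening in m.
Only numpy, scipy, OpenCV 4.12 (cv2) and the standard library are available. Lean on these libraries where they do the work, as an engineer would, in place of code of your own. Each camera call takes 0.05 s, during which the arm holds its last target.

## Working session

There is one attempt and no reset: what is moved stays moved. The work goes in short steps, Python scripts to look and compute and a tool call to move; the robot and the scene stay as the last step left them, time stands still between calls to the robot, and variables do not carry over. Pictures are saved under pics/ and viewed, and the job is handed in when it is done.

Besides the shell and the picture viewer there is one more tool, called as name(argument=value, ...) on one line, values as JSON. jog_arm: Moves the arm, as the interface text tells. Its arguments: {"type":"object","properties":{"increments":{"type":"array","items":{"type":"array","items":{"type":"array","items":{"type":"number"}}}},"squeeze":{"type":"number"}},"required":["increments"]}

```bash
mkdir -p pics
python3 - <<'E'
from rig import *
import cv2
o=get_obs();print({k:o[k] for k in("time","position","tool_rot","grip_width")})
for n in("scene","top"):
    cv2.imwrite(f"pics/{n}0.png",camera(n)[:,:,::-1])
    i=camera_info(n);print(n,i["K"].round(1).tolist(),i["R"].round(3).tolist(),i["t"].round(3).tolist())
E
```

```text
{'time': 0.0, 'position': array([0.24513783, 0.57413346, 0.22157616]), 'tool_rot': array([ 0.69344272, -0.14208487,  0.14150341, -0.6920447 ]), 'grip_width': 0.08710563355052209}
scene [[497.8, 0.0, 256.1], [0.0, 497.8, 194.8], [0.0, 0.0, 1.0]] [[0.796, 0.605, -0.022], [0.382, -0.529, -0.758], [-0.47, 0.595, -0.652]] [-0.423, -0.134, 1.584]
top [[498.4, 0.0, 256.9], [0.0, 498.4, 192.1], [0.0, 0.0, 1.0]] [[0.017, -1.0, 0.014], [-0.988, -0.019, -0.155], [0.155, -0.011, -0.988]] [-0.036, 0.561, 0.988]
```

View pics/scene0.png

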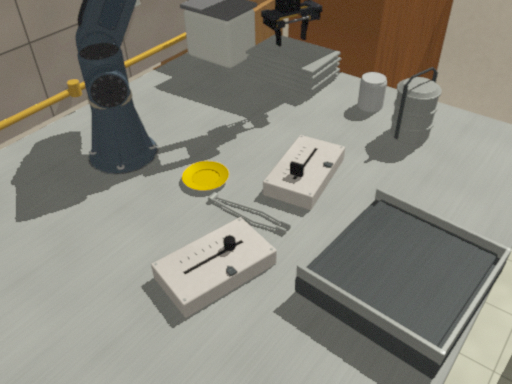

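View pics/top0.png

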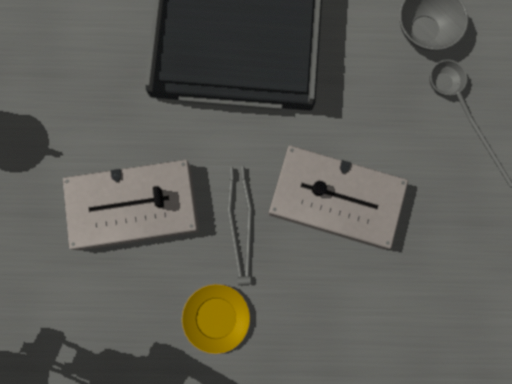

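The top view shows the fan box (paddle near 160,197) on the left, pointer at about (117,175). The heat box (knob 320,188) is on the right. The paddle must slide left, roughly world +y. I'll enlarge the view next.

```bash
cat > h.py <<'E'
import numpy as np,cv2
def ray(i,uv,z):
    K,R,t=[np.array(i[k]) for k in("K","R","t")]
    c=-R.T@t; d=R.T@np.linalg.inv(K)@np.array([uv[0],uv[1],1.])
    return c+d*(z-c[2])/d[2]
def proj(i,X):
    K,R,t=[np.array(i[k]) for k in("K","R","t")]
    p=K@(R@np.array(X)+t); return p[:2]/p[2]
E
python3 - <<'E'
from rig import *
from h import *
im=cv2.imread("pics/top0.png");i=camera_info("top")
cv2.imwrite("pics/topz.png",cv2.resize(im[145:260,50:210],None,fx=5,fy=5,interpolation=cv2.INTER_CUBIC))
im2=cv2.imread("pics/scene0.png")
cv2.imwrite("pics/scz.png",cv2.resize(im2[130:215,255:355],None,fx=7,fy=7,interpolation=cv2.INTER_CUBIC))
g=cv2.cvtColor(im,cv2.COLOR_BGR2GRAY)
m=np.zeros_like(g);m[145:265,50:210]=(g[145:265,50:210]>125)*255
c=max(cv2.findContours(m,cv2.RETR_EXTERNAL,2)[0],key=cv2.contourArea)
r=cv2.minAreaRect(c);print(r)
P=np.array([ray(i,p,.05) for p in cv2.boxPoints(r)]);print(P.round(4),np.linalg.norm(np.diff(P,axis=0),axis=1),P.mean(0))
d=((g<60)*255).astype('uint8')
w=np.zeros_like(d);cv2.fillPoly(w,[cv2.boxPoints(r).astype(int)],255)
n,l,s,ce=cv2.connectedComponentsWithStats(d&w)
for k in range(1,n):
    if s[k,4]>8: print(s[k],ce[k])
E
```

```text
((127.05152893066406, 203.90557861328125), (70.39498901367188, 127.26461029052734), 81.75367736816406)
[[0.5822 0.3817 0.05  ]
 [0.6258 0.1249 0.05  ]
 [0.4816 0.0988 0.05  ]
 [0.4403 0.3504 0.05  ]] [0.26050318 0.14651152 0.25500486] [0.53245161 0.23894909 0.05      ]
[112 170  10  12  91] [116.46153846 174.68131868]
[ 89 187  81  24 439] [141.23917995 200.62642369]
```

View pics/topz.png

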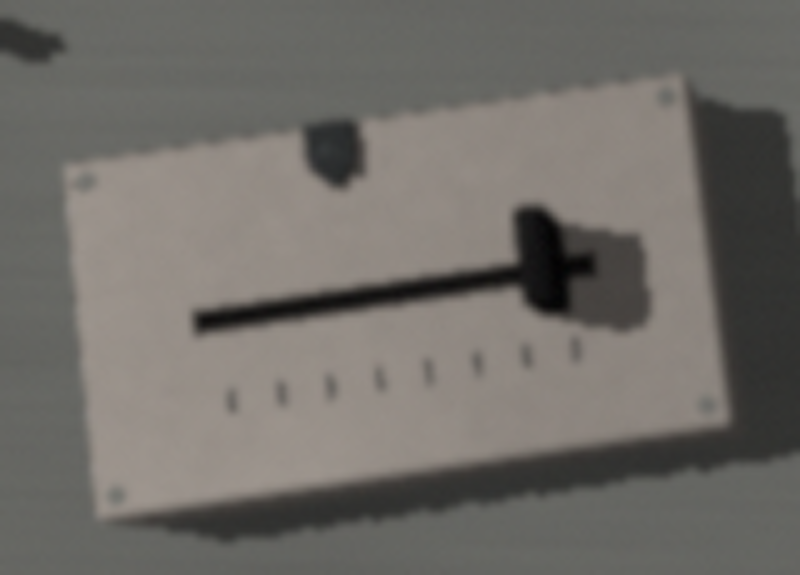

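View pics/scz.png

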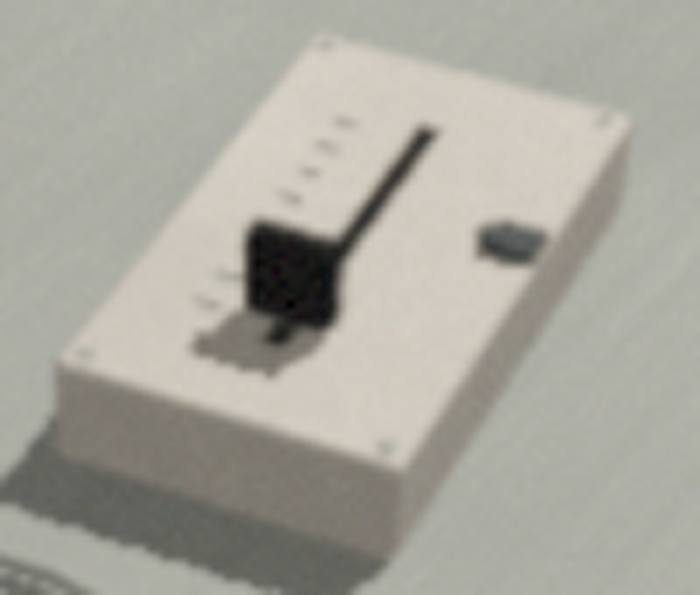

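Run:
```python
from rig import *
from h import *
i=camera_info("top")
f=lambda u,v:((u+.5)/5-.5+50,(v+.5)/5-.5+145)
C=np.array([ray(i,f(*p),.05) for p in[(65,165),(685,75),(728,425),(98,518)]])
print(C.round(4),[np.linalg.norm(C[k]-C[k-1]).round(4) for k in range(4)])
S=np.array([ray(i,f(*p),.05) for p in[(197,322),(595,264)]])
yl=(C[0]+C[3]-C[1]-C[2]);yl/=np.linalg.norm(yl)
print("slot",S.round(4),np.linalg.norm(S[0]-S[1]))
ys=(S[0]-S[1])/np.linalg.norm(S[0]-S[1]);print("angles",np.degrees(np.arctan2(-yl[0],yl[1])),np.degrees(np.arctan2(-ys[0],ys[1])))
c=C.mean(0);x=np.array([yl[1],-yl[0],0])
T=ray(i,f(343,187),.056)
print("centre",c,"x",x,"y",yl)
loc=lambda p:(((p-c)@x).round(4),((p-c)@yl).round(4))
print("slotc",loc(S.mean(0)),"tip",T,loc(T))
for p in[(517,210),(545,206),(530,300)]: print("griptop",ray(i,f(*p),.093).round(4),loc(ray(i,f(*p),.093)))
for p in[(568,305),(543,312)]: print("gripbot",loc(ray(i,f(*p),.053)))
j=camera_info("scene")
g=lambda u,v:((u+.5)/7-.5+255,(v+.5)/7-.5+130)
for p in[(253,222),(338,243)]: print("scene griptop",loc(ray(j,g(*p),.093)))
for p in[(250,302),(330,325)]: print("scene gripbot",loc(ray(j,g(*p),.053)))
print("scene tip",loc(ray(j,g(478,240),.056)))
print("scene corners",[loc(ray(j,g(*p),.05)) for p in [(320,38),(630,118),(403,470),(58,363)]])
```

```text
[[0.5836 0.3745 0.05  ]
 [0.6266 0.1216 0.05  ]
 [0.4816 0.0985 0.05  ]
 [0.4396 0.3502 0.05  ]] [np.float64(0.146), np.float64(0.2566), np.float64(0.1468), np.float64(0.2552)]
slot [[0.5197 0.316  0.05  ]
 [0.5466 0.1553 0.05  ]] 0.1629597543215325
angles 9.559090219981417 9.522119326557354
centre [0.53284111 0.23620214 0.05      ] x [0.98611486 0.16606469 0.        ] y [-0.16606469  0.98611486  0.        ]
slotc (np.float64(0.0002), np.float64(-0.0006)) tip [0.57559808 0.25849639 0.056     ] (np.float64(0.0459), np.float64(0.0149))
griptop [0.5614 0.1797 0.093 ] (np.float64(0.0187), np.float64(-0.0605))
griptop [0.5632 0.1688 0.093 ] (np.float64(0.0187), np.float64(-0.0715))
griptop [0.5258 0.1729 0.093 ] (np.float64(-0.0175), np.float64(-0.0613))
gripbot (np.float64(-0.0155), np.float64(-0.0696))
gripbot (np.float64(-0.0169), np.float64(-0.0592))
scene griptop (np.float64(-0.0183), np.float64(-0.0651))
scene griptop (np.float64(0.0173), np.float64(-0.0629))
scene gripbot (np.float64(-0.0184), np.float64(-0.0654))
scene gripbot (np.float64(0.0164), np.float64(-0.0649))
scene tip (np.float64(0.0495), np.float64(0.0093))
scene corners [(np.float64(-0.0714), np.float64(0.124)), (np.float64(0.073), np.float64(0.1259)), (np.float64(0.0755), np.float64(-0.1302)), (np.float64(-0.0718), np.float64(-0.1308))]
```

Run:
```python
from rig import *
from h import *
from scipy.spatial.transform import Rotation as R
import rig;print([n for n in dir(rig) if not n.startswith('_')], getattr(rig,'grip_point_offset',None))
o=get_obs();M=R.from_quat(o["tool_rot"]).as_matrix();print(M.round(3))
yl=np.array([-.166,.986,0]);xl=np.array([.986,.166,0]);c=np.array([.5328,.2362,0])
for s in(1,-1):
    z=yl*s;y=np.array([0,0,-1.]);x=np.cross(y,z)
    D=np.stack([x,y,z],1);print(np.degrees(R.from_matrix(D@M.T).as_rotvec()))
g=c-.066*yl;print(g,g-o["position"],o["position"],o["q"])
```

```text
['Unreachable', 'camera', 'camera_info', 'get_obs', 'grip_point_offset', 'hand_in'] 0.0187
[[ 0.92  -0.001  0.393]
 [-0.393 -0.002  0.92 ]
 [-0.    -1.    -0.002]]
[ 1.09846719e-01 -3.22270560e-02  3.26932070e+01]
[-4.25895677e-02 -1.45167597e-01 -1.47306721e+02]
[0.543756 0.171124 0.      ] [ 0.29855707 -0.40304825 -0.22166801] [0.24519893 0.57417225 0.22166801] [ 9.88465092e-01  5.28377846e-01  1.43376987e+00 -2.48297108e-05
  1.18141580e+00 -1.78510365e-01]
```

jog_arm(increments=[[[0,0,5,0.036,-0.048,-0.01,-1],[0,0,10,0.072,-0.096,-0.01,-1],[0,0,14,0.108,-0.145,-0.02,-1],[0,0,18,0.145,-0.195,-0.02,-1],[0,0,22,0.182,-0.245,-0.03,-1],[0,0,26,0.22,-0.296,-0.03,-1],[0,0,29,0.258,-0.348,-0.04,-1],[0,0,32.7,0.29,-0.39,-0.04,-1]]], squeeze=15)

```text
time: 0.9
position: [0.4829, 0.253, 0.1867]
tool_rot: [0.705, 0.059, -0.06, -0.704]
ft_force: [0.3, -0.0, -0.7]
grip_width: 0.0871
```

jog_arm(increments=[[[0,0,0,0.03,-0.041,0,-1],[0,0,0,0.061,-0.082,0,-1],[0,0,0,0.061,-0.082,0,-1],[0,0,0,0.061,-0.082,0,-1]]])

```text
time: 1.3
position: [0.5443, 0.1697, 0.1861]
tool_rot: [0.705, 0.058, -0.059, -0.704]
ft_force: [-0.9, 0.2, 0.5]
grip_width: 0.087
```

Run:
```python
from rig import *
from h import *
o=get_obs();print(o["position"],o["tool_rot"],o["joint_velocities"].round(3))
i=camera_info("wrist");im=camera("wrist")[:,:,::-1].copy();cv2.imwrite("pics/w1.png",im)
print({k:np.round(v,3).tolist() for k,v in i.items()})
yl=np.array([-.166,.986,0]);xl=np.array([.986,.166,0]);c=np.array([.5328,.2362,0])
for y in(-.059,-.073):
  for x in(-.02,.02): print(proj(i,c+xl*x+yl*y+[0,0,.093]))
print(proj(i,c+xl*.046+yl*.0149+[0,0,.056]))
```

```text
[0.54431586 0.16969127 0.18613973] [ 0.70526802  0.05781419 -0.05945463 -0.70407364] [ 0.05  -0.015  0.035  0.012  0.006  0.006]
{'K': [[299.583, 0.0, 255.539], [0.0, 299.583, 192.008], [0.0, 0.0, 1.0]], 'R': [[-0.164, 0.986, -0.002], [0.956, 0.16, 0.246], [0.243, 0.038, -0.969]], 't': [-0.076, -0.569, 0.216]}
[267.29890359 170.74442438]
[266.94855045 214.69003215]
[251.12260862 170.76686144]
[251.36263524 214.70613305]
[336.67140232 227.05432907]
```

View pics/w1.png

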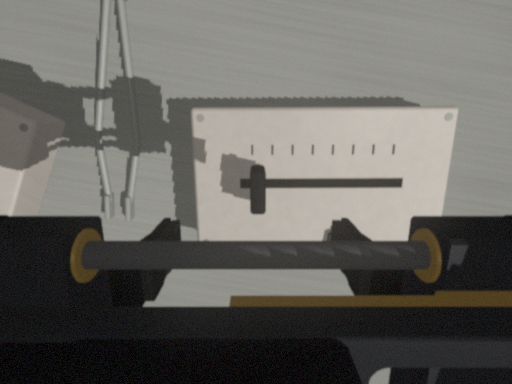

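The wrist view shows the paddle at columns 251–266, rows 165–214, which matches the predicted pixels within about 5 px. I'm descending around it and closing.

jog_arm(increments=[[[0,0,0,0,0.001,-0.04,-1],[0,0,0,0,0.001,-0.08,-1],[0,0,0,0,0.001,-0.105,-1],[0,0,0,0,0.001,-0.12,-1],[0,0,0,0,0.001,-0.122,-1],[0,0,0,0,0.001,-0.122,-1]]])

```text
time: 1.95
position: [0.5419, 0.1733, 0.064]
tool_rot: [0.705, 0.058, -0.062, -0.704]
ft_force: [0.7, 0.9, -0.3]
grip_width: 0.0872
```

jog_arm(increments=[[[0,0,0,0,0,0,1],[0,0,0,0,0,0,1],[0,0,0,0,0,0,1],[0,0,0,0,0,0,1],[0,0,0,0,0,0,1],[0,0,0,0,0,0,1],[0,0,0,0,0,0,1],[0,0,0,0,0,0,1]]])

```text
time: 2.75
position: [0.542, 0.1732, 0.064]
tool_rot: [0.705, 0.058, -0.062, -0.704]
ft_force: [-0.3, 0.3, 0.4]
grip_width: 0.0306
```

jog_arm(increments=[[[0,0,0,0,0,0,1],[0,0,0,0,0,0,1],[0,0,0,0,0,0,1],[0,0,0,0,0,0,1],[0,0,0,0,0,0,1]]])

```text
time: 3.25
position: [0.542, 0.173, 0.0639]
tool_rot: [0.705, 0.058, -0.062, -0.704]
ft_force: [0.2, -1.1, -0.2]
grip_width: 0.0136
```

Run:
```python
from rig import *
from h import *
o=get_obs();print(o["position"],o["grip_width"],o["ft_force"])
yl=np.array([-.166,.986,0]);xl=np.array([.986,.166,0]);c=np.array([.5328,.2362,0])
p=o["position"]-c;print(p@xl,p@yl, "shift",(.0145-p@yl)*yl-(p@xl)*xl*[1,1,0])
```

```text
[0.54197048 0.17303732 0.06390161] 0.013631406876921558 [ 0.1600938  -1.1454351  -0.24786841]
-0.0014429120694543565 -0.06380069958706062 shift [-0.0115752   0.07744401  0.        ]
```

jog_arm(increments=[[[0,0,0,-0.002,0.015,0,1],[0,0,0,-0.005,0.03,0,1],[0,0,0,-0.0075,0.045,0,1],[0,0,0,-0.01,0.06,0,1],[0,0,0,-0.012,0.071,0,1],[0,0,0,-0.013,0.077,0,1],[0,0,0,-0.013,0.077,0,1],[0,0,0,-0.013,0.077,0,1]]])

```text
time: 4.05
position: [0.5286, 0.2507, 0.0639]
tool_rot: [0.705, 0.058, -0.062, -0.704]
ft_force: [-0.9, 1.0, 1.0]
grip_width: 0.0137
```

Run:
```python
from rig import *
from h import *
o=get_obs();print(o["position"],o["grip_width"],o["ft_force"])
yl=np.array([-.166,.986,0]);xl=np.array([.986,.166,0]);c=np.array([.5328,.2362,0])
p=o["position"]-c;print(p@xl,p@yl)
```

```text
[0.528614   0.25069182 0.06387632] 0.01374572898587549 [-0.8742824   0.97176924  0.96591193]
-0.0017217512421491285 0.014983807115242062
```

Now I'll open the jaws, retreat and look.

jog_arm(increments=[[[0,0,0,0,0,0,-1],[0,0,0,0,0,0,-1],[0,0,0,0,0,0,-1],[0,0,0,0,0,0,-1],[0,0,0,0,0,0,-1],[0,0,0,0,0,0,-1],[0,0,0,0,0,0,-1],[0,0,0,0,0,0,-1]]])

```text
time: 4.85
position: [0.5286, 0.2507, 0.0639]
tool_rot: [0.705, 0.058, -0.062, -0.704]
ft_force: [-0.4, -0.8, -0.1]
grip_width: 0.0699
```

jog_arm(increments=[[[0,0,0,0,0,0.02,-1],[0,0,0,0,0,0.06,-1],[0,0,0,0,0,0.1,-1],[0,0,0,-0.02,0.04,0.14,-1],[0,0,0,-0.04,0.09,0.16,-1],[0,0,0,-0.06,0.14,0.16,-1],[0,0,0,-0.08,0.19,0.16,-1],[0,0,0,-0.1,0.23,0.16,-1]]])

```text
time: 5.65
position: [0.4357, 0.4661, 0.2246]
tool_rot: [-0.705, -0.059, 0.061, 0.705]
ft_force: [0.2, 0.2, -0.6]
grip_width: 0.087
```

jog_arm(increments=[[[0,0,0,-0.02,0.045,0,-1],[0,0,0,-0.04,0.09,0,-1],[0,0,0,-0.04,0.09,0,-1],[0,0,0,-0.04,0.09,0,-1]]])

```text
time: 6.05
position: [0.3944, 0.5569, 0.224]
tool_rot: [0.705, 0.06, -0.062, -0.704]
ft_force: [0.2, -0.2, 0.7]
grip_width: 0.0871
```

Run:
```python
from rig import *
from h import *
a=camera("top")[:,:,::-1].copy();b=camera("scene")[:,:,::-1].copy()
cv2.imwrite("pics/top2.png",a)
z1=cv2.resize(a[145:260,50:210],None,fx=5,fy=5,interpolation=cv2.INTER_CUBIC)
cv2.imwrite("pics/topz2.png",z1)
cv2.imwrite("pics/scz2.png",cv2.resize(b[130:215,255:355],None,fx=7,fy=7,interpolation=cv2.INTER_CUBIC))
d=cv2.absdiff(a,cv2.imread("pics/top0.png"))[145:250,265:412];print("heat diff",d.max(),d.mean())
o=get_obs();print(o["time"],o["position"],o["joint_velocities"].round(3))
```

```text
heat diff 8 4.523075261850772
6.15 [0.39588654 0.55509511 0.22420975] [-0.019 -0.006  0.003  0.002 -0.     0.001]
```

View pics/topz2.png

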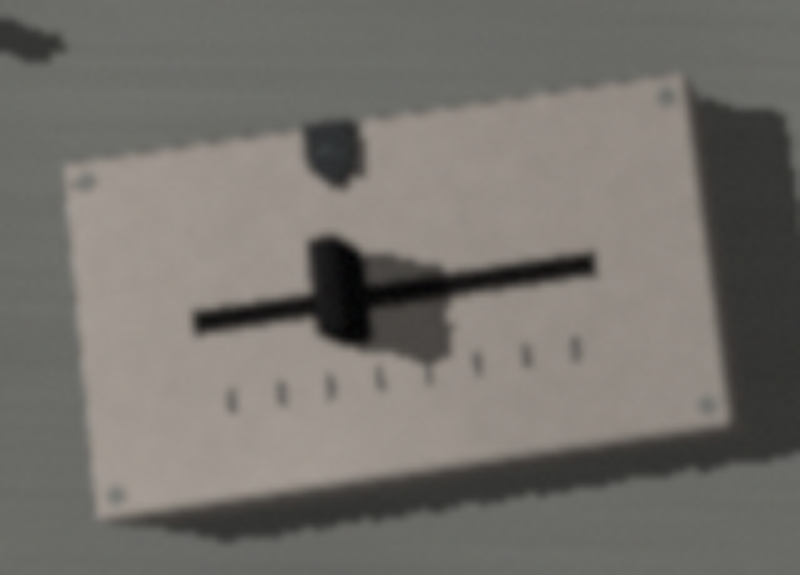

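View pics/scz2.png

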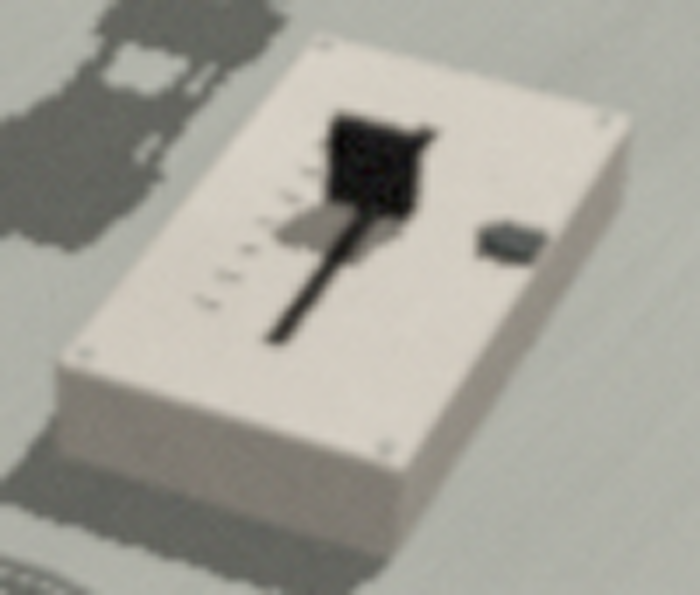

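Run:
```python
from rig import *
from h import *
i=camera_info("top");j=camera_info("scene")
f=lambda u,v:((u+.5)/5-.5+50,(v+.5)/5-.5+145)
g=lambda u,v:((u+.5)/7-.5+255,(v+.5)/7-.5+130)
yl=np.array([-.166,.986,0]);xl=np.array([.986,.166,0]);c=np.array([.5328,.2362,0])
loc=lambda p:(((p-c)@xl).round(4),((p-c)@yl).round(4))
print("tip",loc(ray(i,f(343,187),.056)),"pointer rear",loc(ray(i,f(334,125),.056)))
for p in[(310,242),(322,330)]: print("top left edge +7mm",loc(ray(i,f(*p),.093)))
for p in[(362,255),(369,340)]: print("right edge bottom -7mm",loc(ray(i,f(*p),.053)))
for p in[(335,112),(418,132)]: print("scene far top edge",loc(ray(j,g(*p),.093)))
print("scene tip",loc(ray(j,g(478,238),.056)),loc(ray(j,g(475,243),.056)))
```

```text
tip (np.float64(0.0459), np.float64(0.0149)) pointer rear (np.float64(0.0722), np.float64(0.0158))
top left edge +7mm (np.float64(0.018), np.float64(0.0212))
top left edge +7mm (np.float64(-0.0173), np.float64(0.0202))
right edge bottom -7mm (np.float64(0.0174), np.float64(0.011))
right edge bottom -7mm (np.float64(-0.0178), np.float64(0.0119))
scene far top edge (np.float64(-0.0194), np.float64(0.0179))
scene far top edge (np.float64(0.0166), np.float64(0.0197))
scene tip (np.float64(0.0491), np.float64(0.0105)) (np.float64(0.0492), np.float64(0.0069))
```

```bash
python3 -c "
from rig import *
print(get_obs()['joint_velocities'].round(3));print(hand_in())"
```

```text
[-0.019 -0.006  0.003  0.002 -0.     0.001]
the job is handed in; nothing more can be done
None
```

I gripped the fan slider's paddle (13.6 mm between the jaws, for a 14 mm paddle) and slid it about 78 mm along its track. I then let go, backed the arm well clear and handed in at about 6.2 s. No verdict was reported.

**Alignment:** the pointer tip is about 14.9 mm along the track from the box centre in the top view. The table shows where the paddle's middle measured; the judged tolerance is 12 mm.

| Measurement | Paddle middle from box centre | Offset from the tip |
|---|---|---|
| Gripper position just before release | 15.0 mm | under 1 mm |
| Top view, paddle's upper edge | about 14 mm | about 1 mm |
| Top view, paddle's lower edge | about 18–19 mm | about 4 mm |
| Scene view, compared with its own tip reading of 7–10.5 mm | about 12 mm | about 1–5 mm |

The scene view's tip reading is 4–8 mm lower than the top view's. I could only pick the tip out roughly there, and that view reads the box 1–3 mm off.

**Heat slider:** comparing the top view before and after showed no movement, with a largest pixel change of 8 out of 255. I did not measure the knob's position directly.

**Contact:** the arm touched nothing at the end, and the wrist force readings I took were all under about 2 N.

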